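# Set up a parts carton and unclip a fuse carrier over it

## Task

Fold up the three loose walls of the cardboard carton until they stand upright, so that it is an open box. Then pinch the two side catches of the fuse carrier together, draw it straight up out of its holder on the power box and carry it over to the carton. Finish while still holding it by the squeezed catches, level and still, over the middle of the carton and well clear above its walls (do not put it down or let go), leaving the other things on the bench alone.

Things in the scene. Friction and masses are not known exactly. Their poses are not given: they have to be found in the camera images.
- carton: cardboard carton fixed to the bench; origin at the centre of its base underside, on the work surface. Base 120 (x) by 130 (y) by 6 mm. Its near wall (-x edge, 130 mm wide, 4 mm thick) already stands; the left (+y), right (-y) and far (+x) walls are loose and lean outwards. Upright, all walls end 59 mm above the work surface
- wall_left (a joint): stiff cardboard crease of the carton's left (+y) wall: 0 = wall lying flat outwards, 1.57 = upright, end stop 1.66. Starts part-raised between 0.60 and 0.95. The wall stays where it is left (crease friction 0.03 N m, no spring). Swing it up by pushing its outside free edge inwards and upwards along the arc about the crease; a purely level push can jam by friction while it is low
- wall_right (a joint): stiff cardboard crease of the carton's right (-y) wall: 0 = wall lying flat outwards, 1.57 = upright, end stop 1.66. Starts part-raised between 0.60 and 0.95. The wall stays where it is left (crease friction 0.03 N m, no spring). Swing it up by pushing its outside free edge inwards and upwards along the arc about the crease; a purely level push can jam by friction while it is low
- wall_far (a joint): stiff cardboard crease of the carton's far (+x) wall: 0 = wall lying flat outwards, 1.57 = upright, end stop 1.66. Starts part-raised between 0.60 and 0.95. The wall stays where it is left (crease friction 0.03 N m, no spring). Swing it up by pushing its outside free edge inwards and upwards along the arc about the crease; a purely level push can jam by friction while it is low
- wall_left_edge (a point): middle of the free edge of the left wall (a cardboard panel 116 mm wide along the crease, 55 mm from crease to free edge, 4 mm thick). Its crease runs along the carton's x direction at y = +65 mm from the carton's centre, 4 mm above the work surface
- wall_right_edge (a point): middle of the free edge of the right wall (a cardboard panel 116 mm wide along the crease, 55 mm from crease to free edge, 4 mm thick). Its crease runs along the carton's x direction at y = -65 mm from the carton's centre, 4 mm above the work surface
- wall_far_edge (a point): middle of the free edge of the far wall (a cardboard panel 126 mm wide along the crease, 55 mm from crease to free edge, 4 mm thick). Its crease runs along the carton's y direction at x = +60 mm from the carton's centre, 4 mm above the work surface
- power_box: black box fixed to the bench: plate 150 (x) by 120 (y) by 10 mm with small relays (up to 20 mm high) at its x ends; origin at the centre of its underside. In its middle is the carrier's holder, 76 (x) by 74 (y) mm, top 37 mm above the work surface: corner guides with 1 mm play, and on each y side a ledge 29 mm from the centre (underside 31 mm above the work surface) that the hooks catch under
- carrier: fuse carrier, loose grey block 50 (x) by 30 (y) by 64 mm high, 0.15 to 0.3 kg; origin at the centre of its underside, z up. It starts in the holder, underside 10 mm above the work surface, axes along those of the power box. Black ribbed catch plates stand upright on its +y and -y sides; their hooks keep it in the holder unless both are pinched. Pinched, it must rise 27 mm to be out
- carrier_grip (a point): point midway between the catch plates, 52 mm above the carrier's underside: pinch here from above, along the carrier's y. Plates: 24 mm wide (x), 5 mm thick, outer faces 54 mm apart when free and 42 mm fully pinched; above the holder they stand free from 27 to 70 mm over the carrier's underside
- catch_left (a joint): inward travel of the +y catch: 0 free, 0.006 fully pinched (stop). Its hook, 13 to 19 mm above the carrier's underside, reaches 32 mm from the centre (26 mm pinched) and clears the ledge from about 0.004. A spring pushes it out with 2 N at 0 and 5 N at 0.006, so pinch with 10 to 30 N
- catch_right (a joint): the same for the catch on the carrier's -y side
- oil_bottle: grey plastic oil bottle, 72 mm wide, 190 mm high, standing on the bench; origin at the centre of its foot; leave alone
- spray_can: metal can, 58 mm wide, 150 mm high, standing; origin at the centre of its foot; leave alone
- spanner: steel spanner lying flat on the bench, about 180 mm long along its x; leave alone
Mind the look-alikes: they are no part of the job. There is more than one size of the carrier; the one meant has the size given above. What is shaped like the power_box but orange is not meant.

How it is judged:
By the outcome, as a careful person would: the job done as asked, in the order asked, and still so for the second after the job is handed in, while the arm keeps its last pose, push and grip.
It also fails if it takes over 72 s, if anything falls off the work surface, if the arm or the gripper's body presses on something with over 40 N, if the wrist force passes 120 N, or if a joint passes its speed limit or range.

## Robot

A 7-joint arm with a two-finger parallel gripper is mounted at the origin on the work surface. World frame = base frame: x ahead of the robot, y to its left, z up, the work surface at z = 0. Lengths are in m, angles in rad, forces in N, time in s.
With the tool pointing down it reaches from about 0.4 to 0.875 m from the base axis. Payload 19.3 kg.
Tool frame: the origin (TCP) lies at the very end of the fingers, on their centre line; the grasp point (between the pads) lies 19 mm behind it; z points along the fingers, x is the direction in which the jaws open and shut, and the axes are right-handed (so a half turn about z gives the same grasp; the last joint's range is limited). The gripper opens to 85 mm and grips with 20 to 120 N. Pads are 22 mm wide; open, the fingers measure 114 mm over their backs; the gripper's body (76 mm by 85 mm) begins 54 mm behind the grasp point. The pads swing forward as they close: fully open they stand 13 mm farther back than shut.
Start: joints at [-1.207, 0.521, -0.036, 1.599, 0.021, 1.021, -0.113], TCP at [0.263, 0.567, 0.231] pointing down, gripper open.
Joint ranges: [-2.91, 2.91], [-0.3, 2.13], [-1.5, 1.42], [0.17, 2.43], [-1.26, 4.41], [0.16, 1.93], [-2.52, 2.52]. Speed limits (rad/s): [1.89, 1.89, 2.39, 2.39, 3.01, 3.01, 3.01].

## Interface

Orientations are given as [roll, pitch, yaw] about the fixed x, y, z axes, in that order (R = Rz(yaw) Ry(pitch) Rx(roll)).
In Python, from workcell import bot gives the robot as it stands.
- The arm moves only by the tool jog_arm, never from a script. Its argument "increments" is a list of rows, each an object of numbers: "wx", "wy", "wz": the turn, a rotation vector about the tool's x, y, z in degrees; "x", "y", "z": the shift along the tool's x, y, z in cm; "claw": the opening in per cent of the stroke, from 0 (shut) to 100 (fully open). A call has 1 to 10 rows; each row is the pose to reach, as a shift and turn from the pose measured when the call began, along the tool's axes at that moment; what a row does not reach only later rows make up. A row lasts 1/8 s, in which the tool goes at most 62.5 mm and 10.7 degrees, less where a joint would pass 70% of its speed; a pose out of reach is approached as far as the arm can. A call with a gripper value outside its range is refused whole. The fingers move at their own pace and stop on an object; "squeeze" is the grip in N (left out, the last holds). Time passes only in rows, so rows that repeat a pose let the fingers close. It gives the time, the measured TCP pose, the force and the opening at its end, in the units of the state.
- bot.observe(): the state, without advancing time (a new reading comes with each control period).
- bot.grab_frame(name): name is "scene" or "top"; returns a dict with "pixels" (480x640x3 uint8, red, green, blue), "fov_y" (degrees; the focal length in pixels is half the picture's height over the tangent of half this angle, whatever the lens; pixels are square), "cx", "cy" (the principal point, pixels), "origin" and "orientation" of the camera in the world. Camera axes: x right, y down, z forward; pixel columns grow to the right and rows downward; lengths in m; the calibration is good to about 2 mm. A picture is of the moment at which its call begins. There is no depth.
- bot.job_done(): hands the job in, once; it reports no verdict.
The state is a dict: "clock": time; "qpos": joint angles; "qd": joint speeds; "joint_efforts": joint torques, N m; "position": TCP position; "tool_rot": TCP orientation; "force": force on the tool from outside, world axes, zero at the start; "moment": the same for the moment, N m; "grip_width": finger opening in m.
Only numpy, scipy, OpenCV 4.12 (cv2) and the standard library are available. Lean on these libraries where they do the work, as an engineer would, in place of code of your own. Each camera call takes 0.05 s, during which the arm holds its last target.

## Working session

There is one attempt and no reset: what is moved stays moved. The work goes in short steps, Python scripts to look and compute and a tool call to move; the robot and the scene stay as the last step left them, time stands still between calls to the robot, and variables do not carry over. Pictures are saved under pics/ and viewed, and the job is handed in when it is done.

Besides the shell and the picture viewer there is one more tool, called after ">>>" in YAML: its name, and indented under it one key for each argument. jog_arm: Moves the arm, as the interface text tells. Its arguments: {"type":"object","properties":{"increments":{"type":"array","items":{"type":"object","properties":{"wx":{"type":"number"},"wy":{"type":"number"},"wz":{"type":"number"},"x":{"type":"number"},"y":{"type":"number"},"z":{"type":"number"},"claw":{"type":"number"}}}},"squeeze":{"type":"number"}},"required":["increments"]}

```bash
ls; mkdir -p pics; python3 - <<'E'
from workcell import bot
import cv2
s=bot.observe(); print(s)
for n in ("scene","top"):
    f=bot.grab_frame(n); cv2.imwrite(f"pics/{n}0.png",cv2.cvtColor(f["pixels"],cv2.COLOR_RGB2BGR))
    print(n,{k:v for k,v in f.items() if k!="pixels"})
E
```

```text
pics
{'clock': 0.0, 'qpos': array([-1.20721046,  0.5220216 , -0.0363037 ,  1.59999044,  0.02119059,
        1.02111509, -0.11276446]), 'qd': array([-0.00063175, -0.00017746, -0.0006704 ,  0.0015864 , -0.00095436,
        0.00154566,  0.00069242]), 'joint_efforts': array([ 3.66103659e-04, -9.27082586e+01,  1.97997272e+00, -3.69923115e+01,
        1.79110043e-02,  8.17118911e-03,  4.24812424e-05]), 'position': array([0.26259555, 0.56678742, 0.23072757]), 'tool_rot': array([3.14150641e+00, 1.14658353e-03, 1.13701020e+00]), 'force': array([0.1209273 , 0.40704023, 0.86407889]), 'moment': array([-0.02276608, -0.06587247,  0.0156843 ]), 'grip_width': 0.08529823556095878}
scene {'fov_y': 50.05713858652107, 'cx': 315.95168461156413, 'cy': 244.11272448997735, 'origin': array([1.11438016, 0.24408533, 1.06745191]), 'orientation': array([-2.55481116, -0.00444243,  2.1803207 ])}
top {'fov_y': 42.503125292678455, 'cx': 323.6539354598404, 'cy': 238.3465358707738, 'origin': array([ 0.3079563 , -0.13139748,  1.49751172]), 'orientation': array([-2.97830399,  0.01422497, -1.55423112])}
```

View pics/scene0.png

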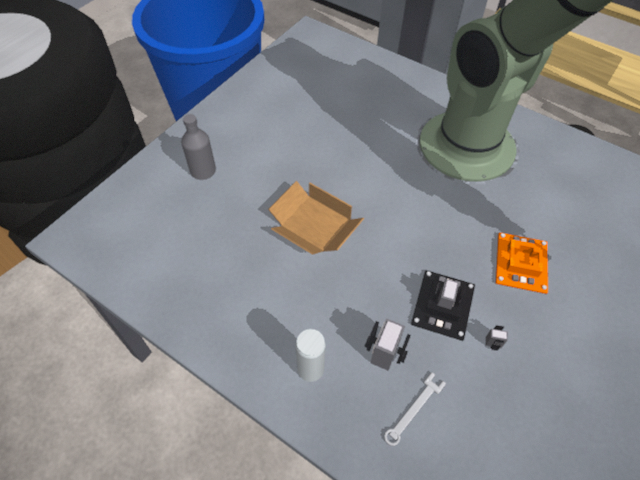

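View pics/top0.png

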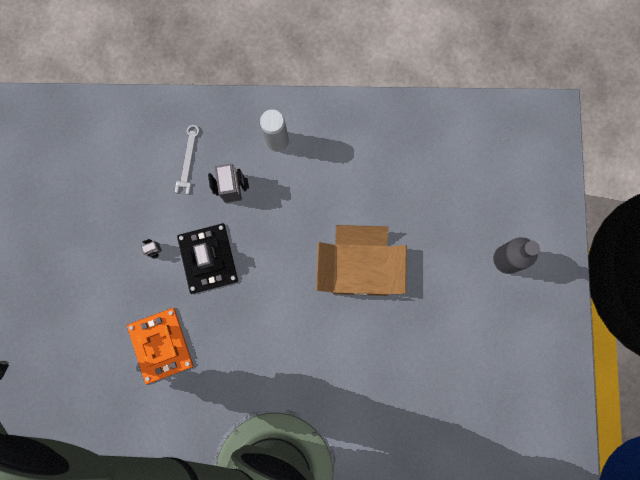

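The scene view shows the carton at (312,220), the black power box with a carrier at (445,300), and the orange look-alike box at (523,262). Loose look-alike carriers are a larger one at (390,342) and a small one at (498,337). In the top view the carton is at (362,262), the power box at (207,258), the can at (273,125), the bottle at (515,255) and the spanner at (188,160). I'll enlarge these.

```bash
cat > h.py <<'E'
import numpy as np, cv2
from scipy.spatial.transform import Rotation as R
from workcell import bot
def grab(n):
    f=bot.grab_frame(n); f['R']=R.from_euler('xyz',f['orientation']).as_matrix(); f['f']=240/np.tan(np.radians(f['fov_y']/2)); return f
def plane(f,u,v,z):
    d=f['R']@np.array([(u-f['cx'])/f['f'],(v-f['cy'])/f['f'],1]); return f['origin']+d*(z-f['origin'][2])/d[2]
def proj(f,p):
    q=f['R'].T@(np.asarray(p,float)-f['origin']); return np.array([f['cx']+f['f']*q[0]/q[2],f['cy']+f['f']*q[1]/q[2]])
def tri(f1,p1,f2,p2):
    o,d=[],[]
    for f,(u,v) in((f1,p1),(f2,p2)):
        w=f['R']@np.array([(u-f['cx'])/f['f'],(v-f['cy'])/f['f'],1]); o.append(f['origin']); d.append(w/np.linalg.norm(w))
    A=np.c_[d[0],-d[1]]; t=np.linalg.lstsq(A,o[1]-o[0],rcond=None)[0]
    a,b=o[0]+t[0]*d[0],o[1]+t[1]*d[1]; return (a+b)/2,np.linalg.norm(a-b)
def crop(f,x0,y0,w,h,s,name):
    im=cv2.cvtColor(f['pixels'],cv2.COLOR_RGB2BGR)[y0:y0+h,x0:x0+w]
    cv2.imwrite(name,cv2.resize(im,None,fx=s,fy=s,interpolation=cv2.INTER_CUBIC))
E
python3 - <<'E'
from h import *
s=grab('scene');t=grab('top')
a=lambda f,*r:cv2.resize(cv2.cvtColor(f['pixels'],cv2.COLOR_RGB2BGR)[r[1]:r[1]+75,r[0]:r[0]+100],None,fx=4,fy=4,interpolation=cv2.INTER_CUBIC)
cv2.imwrite('pics/c1.png',np.vstack([np.hstack([a(s,265,175),a(t,310,215)]),np.hstack([a(s,400,260),a(t,160,215)])]))
E
```

```text
(no output)
```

View pics/c1.png

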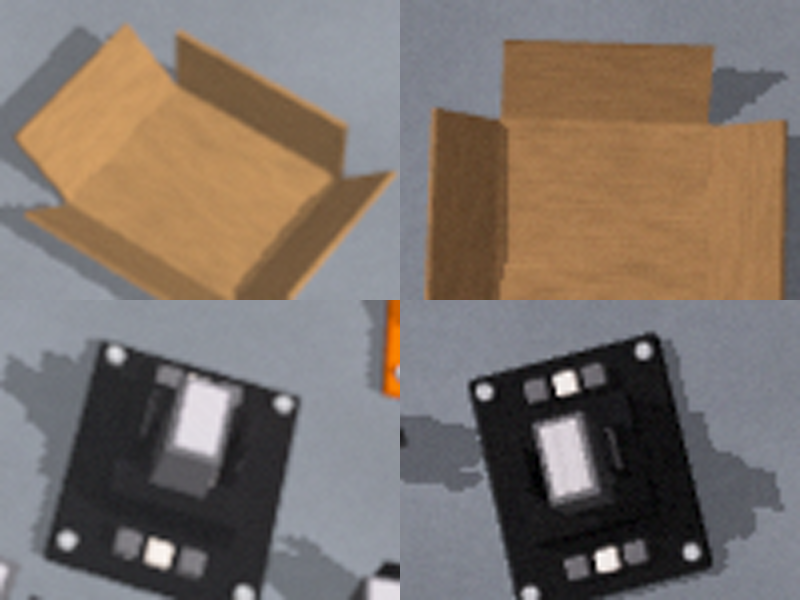

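```bash
python3 - <<'E'
from h import *
s=grab('scene');t=grab('top')
crop(s,262,175,105,85,7,'pics/c2.png'); crop(t,310,218,105,85,7,'pics/c3.png')
E
```

```text
(no output)
```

View pics/c2.png

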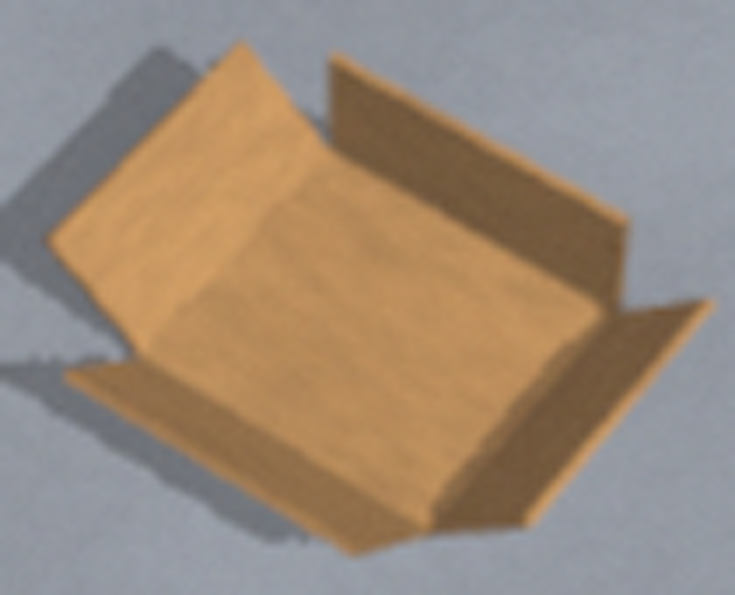

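View pics/c3.png

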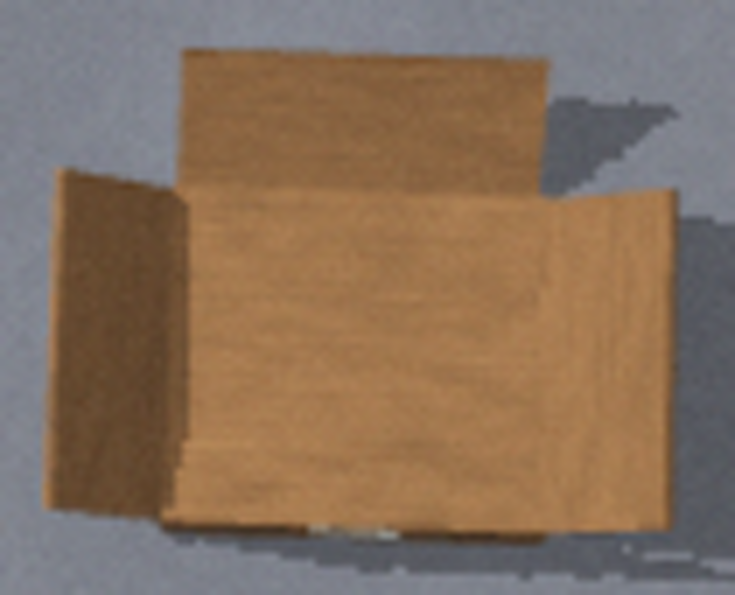

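```bash
python3 - <<'E'
from h import *
s=grab('scene');t=grab('top')
S=lambda X,Y:(262+(X+.5)/7-.5,175+(Y+.5)/7-.5)
T=lambda X,Y:(310+(X+.5)/7-.5,218+(Y+.5)/7-.5)
P={}
for n,a,b in [('Rn',(240,43),(668,528)),('Rf',(52,240),(676,190)),('F-',(68,378),(549,60)),('F+',(357,553),(183,50)),('Ln',(712,305),(47,508)),('Lf',(530,522),(60,170))]:
    p,e=tri(s,S(*a),t,T(*b)); P[n]=p; print(n,p.round(4),round(e,4))
for n,a in [('N-',(333,57)),('N+',(628,222))]: P[n]=plane(s,*S(*a),.059); print(n,P[n].round(4))
for n,a in [('N-t',(545,543)),('N+t',(165,530))]: print(n,plane(t,*T(*a),.059).round(4))
for a,b in (('Rn','Rf'),('F+','F-'),('Ln','Lf'),('N-','N+')):
    d=P[b]-P[a]; print(a,b,np.linalg.norm(d).round(4),np.degrees(np.arctan2(d[1],d[0])).round(2))
# power box screws in both (c1 crop scale4): corners
s4=lambda X,Y:(400+(X+.5)/4-.5,260+(Y+.5)/4-.5)
t4=lambda X,Y:(160+(X+.5)/4-.5,215+(Y+.5)/4-.5)
for n,a,b in [('nr',(116,55),(0,0)),]: pass
print('screws top'); Q=[plane(t,*t4(*q),.011) for q in [(84,91),(243,51),(291,252),(129,295)]]; print(np.array(Q).round(4),np.mean(Q,0).round(4))
print('screws scene');Q=[plane(s,*s4(*q),.011) for q in [(116,55),(284,104),(243,294),(67,240)]]; print(np.array(Q).round(4),np.mean(Q,0).round(4))
E
```

```text
Rn [ 0.4197 -0.2999  0.0414] 0.0009
Rf [ 0.5339 -0.3018  0.0416] 0.0039
F- [ 0.5786 -0.2592  0.0419] 0.0026
F+ [ 0.5803 -0.1342  0.043 ] 0.002
Ln [ 0.423  -0.0909  0.0434] 0.0013
Lf [ 0.5377 -0.0927  0.0453] 0.0024
N- [ 0.4173 -0.2584  0.059 ]
N+ [ 0.4194 -0.1289  0.059 ]
N-t [ 0.413  -0.2574  0.059 ]
N+t [ 0.4153 -0.1312  0.059 ]
Rn Rf 0.1142 -0.96
F+ F- 0.125 -90.8
Ln Lf 0.1147 -0.93
N- N+ 0.1295 89.09
screws top
[[0.5499 0.2443 0.011 ]
 [0.5762 0.1478 0.011 ]
 [0.453  0.1132 0.011 ]
 [0.4255 0.2102 0.011 ]] [0.5011 0.1789 0.011 ]
screws scene
[[0.4501 0.1132 0.011 ]
 [0.423  0.2097 0.011 ]
 [0.546  0.2433 0.011 ]
 [0.5731 0.1476 0.011 ]] [0.4981 0.1784 0.011 ]
```

```bash
python3 - <<'E'
from h import *
s=grab('scene');t=grab('top')
crop(s,405,265,80,75,8,'pics/c4.png'); crop(t,168,218,80,75,8,'pics/c5.png')
E
```

```text
(no output)
```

View pics/c4.png

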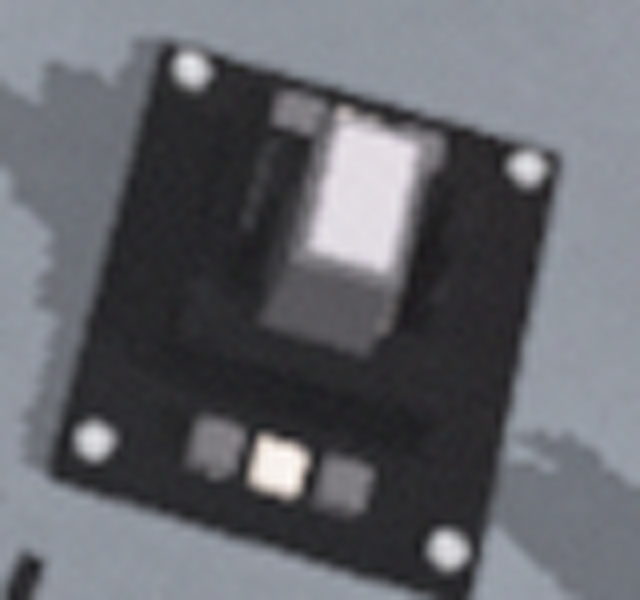

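View pics/c5.png

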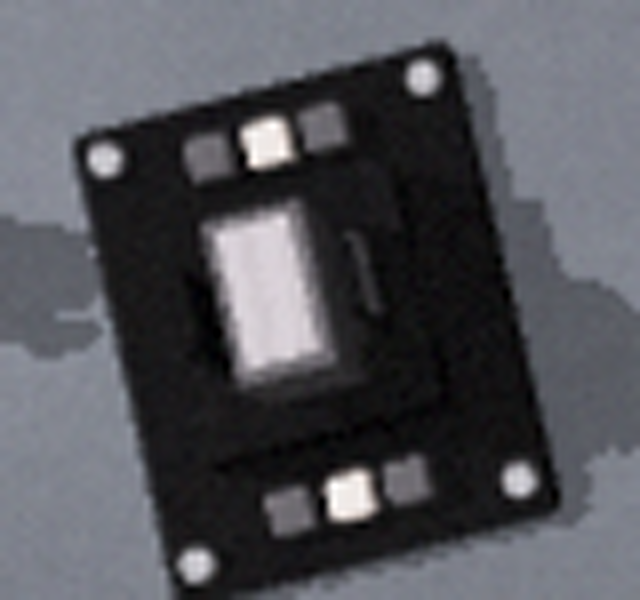

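```bash
cat >> h.py <<'E'
def inc(pos,yaw_deg,obs=None):
    s=obs or bot.observe(); A=R.from_euler('xyz',s['tool_rot']); B=R.from_euler('xyz',[np.pi,0,np.radians(yaw_deg)])
    d=A.inv().apply(np.array(pos)-s['position'])*100; w=(A.inv()*B).as_rotvec(degrees=True)
    print('clk',round(s['clock'],2),'pos',s['position'].round(4),'F',s['force'].round(1),'w',round(s['grip_width'],4),'-> xyz',d.round(2),'w',w.round(1))
E
python3 - <<'E'
from h import *
s=grab('scene');t=grab('top')
S=lambda X,Y:(405+(X+.5)/8-.5,265+(Y+.5)/8-.5)
T=lambda X,Y:(168+(X+.5)/8-.5,218+(Y+.5)/8-.5)
sc=[(338,122),(425,148),(388,275),(305,252)]; tc=[(240,383),(205,222),(298,205),(336,362)]
# order scene: near+?; match by plane estimate
zs=.074
a=np.array([plane(s,*S(*q),zs) for q in sc]); b=np.array([plane(t,*T(*q),zs) for q in tc])
print(a.round(4),a.mean(0).round(4)); print(b.round(4),b.mean(0).round(4))
for m in (a,b): print([np.linalg.norm(m[i]-m[(i+1)%4]).round(4) for i in range(4)])
ctr=lambda q:np.mean(q,0)
print(tri(s,S(*ctr(sc)),t,T(*ctr(tc))))
inc([.480,-.05,.15],-1)
print('bottle foot',plane(t,512,258,0),'can',plane(t,275,135,0))
E
```

```text
[[0.4812 0.1619 0.074 ]
 [0.4748 0.1854 0.074 ]
 [0.5163 0.1948 0.074 ]
 [0.523  0.1731 0.074 ]] [0.4988 0.1788 0.074 ]
[[0.4741 0.1852 0.074 ]
 [0.5213 0.1979 0.074 ]
 [0.5267 0.1708 0.074 ]
 [0.4806 0.1575 0.074 ]] [0.5007 0.1779 0.074 ]
[np.float64(0.0244), np.float64(0.0426), np.float64(0.0227), np.float64(0.0432)]
[np.float64(0.0489), np.float64(0.0276), np.float64(0.048), np.float64(0.0285)]
(array([0.50017535, 0.17828587, 0.07530663]), np.float64(0.0015204745507558736))
clk 0.6 pos [0.2627 0.5671 0.2313] F [-0.8  0.4 -0.8] w 0.0859 -> xyz [-46.86  45.66   8.13] w [ 0.   0.  66.1]
bottle foot [ 0.51232681 -0.5656478   0.        ] can [0.81776904 0.02159399 0.        ]
```

The grey carrier in the black box measures about 48 x 28 mm with its top at z = 0.075, which matches the 50 x 30 mm carrier seated 10 mm up (64 + 10 = 74 mm). That is the one meant. The larger loose carrier at scene (390,342), the small one at (498,337) and the orange box at (523,262) are rejected. I'll move towards the left wall first.

>>> jog_arm:
  increments:
    - {"x": -46.9, "y": 45.7, "z": 5, "wz": 66, "claw": 0}
    - {"x": -46.9, "y": 45.7, "z": 5, "wz": 66, "claw": 0}
    - {"x": -46.9, "y": 45.7, "z": 5, "wz": 66, "claw": 0}
    - {"x": -46.9, "y": 45.7, "z": 5, "wz": 66, "claw": 0}
    - {"x": -46.9, "y": 45.7, "z": 5, "wz": 66, "claw": 0}
    - {"x": -46.9, "y": 45.7, "z": 5, "wz": 66, "claw": 0}
    - {"x": -46.9, "y": 45.7, "z": 5, "wz": 66, "claw": 0}
    - {"x": -46.9, "y": 45.7, "z": 5, "wz": 66, "claw": 0}
    - {"x": -46.9, "y": 45.7, "z": 5, "wz": 66, "claw": 0}
    - {"x": -46.9, "y": 45.7, "z": 5, "wz": 66, "claw": 0}

```text
schema error: expected keys wx, wy, wz, x, y, z, claw
```

```bash
python3 -c "
from h import *
inc([.480,-.06,.12],-1)"
```

```text
clk 0.6 pos [0.2627 0.5671 0.2313] F [-0.8  0.4 -0.8] w 0.0859 -> xyz [-47.76  46.08  11.13] w [ 0.   0.  66.1]
```

All keys are needed in every row.

>>> jog_arm:
  increments:
    - {"x": -46.9, "y": 45.7, "z": 5, "wx": 0, "wy": 0, "wz": 66, "claw": 0}
    - {"x": -46.9, "y": 45.7, "z": 5, "wx": 0, "wy": 0, "wz": 66, "claw": 0}
    - {"x": -46.9, "y": 45.7, "z": 5, "wx": 0, "wy": 0, "wz": 66, "claw": 0}
    - {"x": -46.9, "y": 45.7, "z": 5, "wx": 0, "wy": 0, "wz": 66, "claw": 0}
    - {"x": -46.9, "y": 45.7, "z": 5, "wx": 0, "wy": 0, "wz": 66, "claw": 0}
    - {"x": -46.9, "y": 45.7, "z": 5, "wx": 0, "wy": 0, "wz": 66, "claw": 0}
    - {"x": -46.9, "y": 45.7, "z": 5, "wx": 0, "wy": 0, "wz": 66, "claw": 0}
    - {"x": -46.9, "y": 45.7, "z": 5, "wx": 0, "wy": 0, "wz": 66, "claw": 0}
    - {"x": -46.9, "y": 45.7, "z": 5, "wx": 0, "wy": 0, "wz": 66, "claw": 0}
    - {"x": -46.9, "y": 45.7, "z": 5, "wx": 0, "wy": 0, "wz": 66, "claw": 0}

```text
clock: 1.85
position: [0.4703, -0.0225, 0.1839]
tool_rot: [-3.141, -0.001, -0.014]
force: [1.3, 1.2, -0.6]
grip_width: -0.0002
```

```bash
python3 -c "
from h import *
inc([.480,-.06,.12],-1)"
```

```text
clk 1.85 pos [ 0.4703 -0.0225  0.1839] F [ 1.3  1.2 -0.6] w -0.0002 -> xyz [1.02 3.73 6.39] w [-0.  -0.   0.2]
```

>>> jog_arm:
  increments:
    - {"x": 1.0, "y": 3.7, "z": 8, "wx": 0, "wy": 0, "wz": 0, "claw": 0}
    - {"x": 1.0, "y": 3.7, "z": 8, "wx": 0, "wy": 0, "wz": 0, "claw": 0}
    - {"x": 1.0, "y": 3.7, "z": 13, "wx": 0, "wy": 0, "wz": 0, "claw": 0}
    - {"x": 1.0, "y": 3.7, "z": 16.4, "wx": 0, "wy": 0, "wz": 0, "claw": 0}
    - {"x": 1.0, "y": 3.7, "z": 16.4, "wx": 0, "wy": 0, "wz": 0, "claw": 0}

```text
clock: 2.48
position: [0.4787, -0.0598, 0.0184]
tool_rot: [-3.141, 0.003, -0.015]
force: [1.0, -0.1, 1.2]
grip_width: -0.0002
```

```bash
python3 - <<'E'
from h import *
inc([.480,-.12,.035],-1)
s=grab('scene');t=grab('top')
a=crop(s,240,150,150,110,4,'pics/d1.png'); crop(t,290,200,130,110,4,'pics/d2.png')
E
```

```text
clk 2.48 pos [ 0.4787 -0.0598  0.0184] F [ 1.  -0.1  1.2] w -0.0002 -> xyz [ 0.22  6.02 -1.66] w [-0.   0.2  0.1]
```

View pics/d1.png

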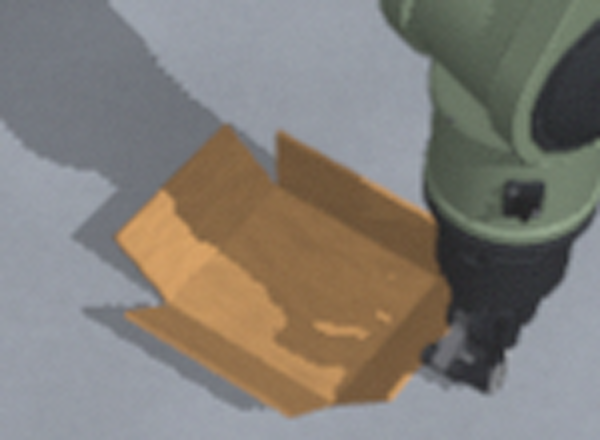

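>>> jog_arm:
  increments:
    - {"x": 0.2, "y": 1.2, "z": 0, "wx": 0, "wy": 0.2, "wz": 0, "claw": 0}
    - {"x": 0.2, "y": 2.0, "z": 0, "wx": 0, "wy": 0.2, "wz": 0, "claw": 0}
    - {"x": 0.2, "y": 2.4, "z": -0.3, "wx": 0, "wy": 0.2, "wz": 0, "claw": 0}
    - {"x": 0.2, "y": 2.8, "z": -0.65, "wx": 0, "wy": 0.2, "wz": 0, "claw": 0}
    - {"x": 0.2, "y": 3.3, "z": -0.9, "wx": 0, "wy": 0.2, "wz": 0, "claw": 0}
    - {"x": 0.2, "y": 3.8, "z": -1.1, "wx": 0, "wy": 0.2, "wz": 0, "claw": 0}
    - {"x": 0.2, "y": 4.3, "z": -1.3, "wx": 0, "wy": 0.2, "wz": 0, "claw": 0}
    - {"x": 0.2, "y": 4.8, "z": -1.4, "wx": 0, "wy": 0.2, "wz": 0, "claw": 0}
    - {"x": 0.2, "y": 5.3, "z": -1.5, "wx": 0, "wy": 0.2, "wz": 0, "claw": 0}
    - {"x": 0.2, "y": 5.6, "z": -1.5, "wx": 0, "wy": 0.2, "wz": 0, "claw": 0}

```text
clock: 3.82
position: [0.4814, -0.1163, 0.0357]
tool_rot: [-3.141, -0.005, -0.015]
force: [0.7, 1.9, -0.5]
grip_width: -0.0001
```

```bash
python3 - <<'E'
from h import *
inc([.480,-.12,.035],-1)
s=grab('scene');t=grab('top')
a=crop(s,240,150,150,110,4,'pics/e1.png'); crop(t,290,200,130,110,4,'pics/e2.png')
E
```

```text
clk 3.83 pos [ 0.4814 -0.1163  0.0357] F [ 0.7  1.9 -0.5] w -0.0001 -> xyz [-0.13  0.38  0.07] w [-0.  -0.3  0.1]
```

View pics/e1.png

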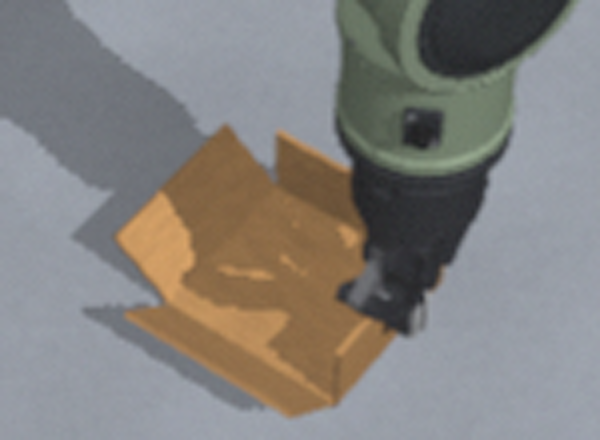

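```bash
python3 - <<'E'
from h import *
s=grab('scene')
crop(s,300,215,60,45,10,'pics/e3.png')
for y in (-.127,-.129,-.131,-.133,-.135): print(y,((proj(s,[.5355,y,.059])-[300,215])*10+4.5).round(), ((proj(s,[.5355,y,.004])-[300,215])*10+4.5).round())
E
```

```text
-0.127 [259. 238.] [255. 364.]
-0.129 [252. 234.] [248. 360.]
-0.131 [246. 230.] [242. 356.]
-0.133 [239. 226.] [235. 352.]
-0.135 [232. 222.] [228. 348.]
```

View pics/e3.png

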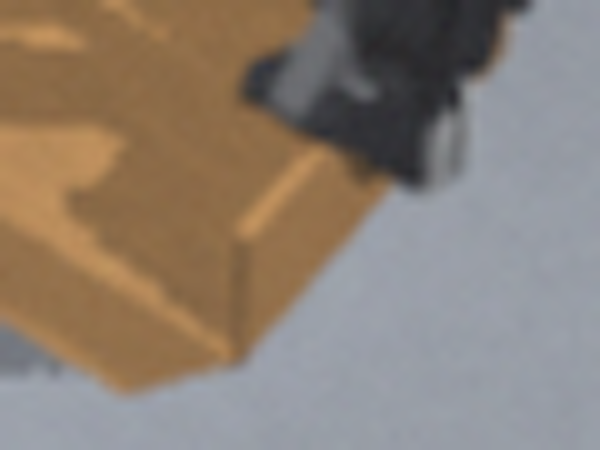

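The left wall is upright: its end edge runs vertically, from crop (238,238) to (236,360). Next is the right wall.

>>> jog_arm:
  increments:
    - {"x": 0, "y": -2, "z": 0, "wx": 0, "wy": 0, "wz": 0, "claw": 0}
    - {"x": 0, "y": -2.2, "z": -6, "wx": 0, "wy": -0.3, "wz": 0, "claw": 0}
    - {"x": 0, "y": -2, "z": -10, "wx": 0, "wy": -0.3, "wz": 0, "claw": 0}
    - {"x": -0.1, "y": 4, "z": -10, "wx": 0, "wy": -0.3, "wz": 0, "claw": 0}
    - {"x": -0.3, "y": 10, "z": -10, "wx": 0, "wy": -0.3, "wz": 0, "claw": 0}
    - {"x": -0.3, "y": 16, "z": -10, "wx": 0, "wy": -0.3, "wz": 0, "claw": 0}
    - {"x": -0.3, "y": 21.6, "z": -10, "wx": 0, "wy": -0.3, "wz": 0, "claw": 0}
    - {"x": -0.3, "y": 21.6, "z": -10, "wx": 0, "wy": -0.3, "wz": 0, "claw": 0}
    - {"x": -0.3, "y": 21.6, "z": -4, "wx": 0, "wy": -0.3, "wz": 0, "claw": 0}
    - {"x": -0.3, "y": 21.6, "z": 0, "wx": 0, "wy": -0.3, "wz": 0, "claw": 0}

```text
clock: 5.22
position: [0.4749, -0.3305, 0.0337]
tool_rot: [-3.14, 0.001, -0.014]
force: [1.0, -0.2, -0.9]
grip_width: -0.0002
```

```bash
python3 - <<'E'
from h import *
inc([.480,-.328,.017],-1)
s=grab('scene')
crop(s,240,150,150,110,4,'pics/f1.png')
E
```

```text
clk 5.22 pos [ 0.4749 -0.3305  0.0337] F [ 1.  -0.2 -0.9] w -0.0002 -> xyz [ 0.51 -0.26  1.66] w [-0.1  0.1  0.2]
```

View pics/f1.png

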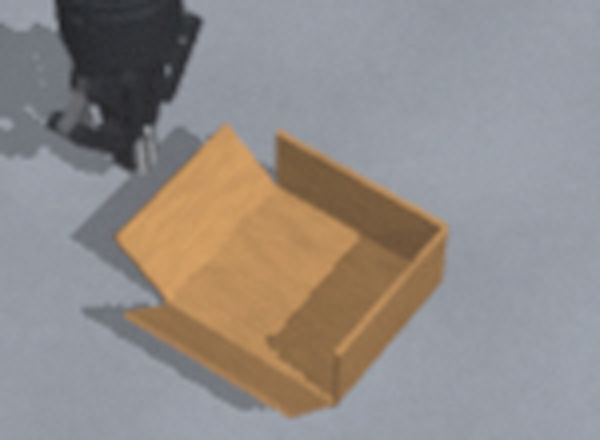

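The left wall now stands, with its end edge at crop (337,350)-(337,403). The gripper is outside the right wall, whose free edge runs from (118,237) to (228,125). I'll push it up.

>>> jog_arm:
  increments:
    - {"x": 0.3, "y": 0, "z": 1.7, "wx": 0, "wy": 0, "wz": 0, "claw": 0}
    - {"x": 0.3, "y": -1.2, "z": 1.7, "wx": 0, "wy": 0, "wz": 0, "claw": 0}
    - {"x": 0.3, "y": -1.8, "z": 1.7, "wx": 0, "wy": 0, "wz": 0, "claw": 0}
    - {"x": 0.3, "y": -2.2, "z": 1.4, "wx": 0, "wy": 0, "wz": 0, "claw": 0}
    - {"x": 0.3, "y": -2.7, "z": 0.9, "wx": 0, "wy": 0, "wz": 0, "claw": 0}
    - {"x": 0.3, "y": -3.3, "z": 0.6, "wx": 0, "wy": 0, "wz": 0, "claw": 0}
    - {"x": 0.3, "y": -3.9, "z": 0.4, "wx": 0, "wy": 0, "wz": 0, "claw": 0}
    - {"x": 0.3, "y": -4.5, "z": 0.2, "wx": 0, "wy": 0, "wz": 0, "claw": 0}
    - {"x": 0.3, "y": -5.0, "z": 0.1, "wx": 0, "wy": 0, "wz": 0, "claw": 0}
    - {"x": 0.3, "y": -5.4, "z": 0.1, "wx": 0, "wy": 0, "wz": 0, "claw": 0}

```text
clock: 6.52
position: [0.4768, -0.2749, 0.0286]
tool_rot: [-3.138, 0.006, -0.014]
force: [1.0, -0.6, 1.6]
grip_width: -0.0
```

```bash
python3 - <<'E'
from h import *
inc([.480,-.2755,.033],-1)
s=grab('scene')
crop(s,260,165,60,70,8,'pics/g1.png')
for y in (-.256,-.259,-.262): print(y,((proj(s,[.5345,y,.059])-[260,165])*8+3.5).round(), ((proj(s,[.5345,y,.004])-[260,165])*8+3.5).round())
E
```

```text
clk 6.53 pos [ 0.4768 -0.2749  0.0286] F [ 1.  -0.6  1.6] w -0.0 -> xyz [ 0.31  0.06 -0.44] w [-0.2  0.4  0.2]
-0.256 [182. 388.] [191. 493.]
-0.259 [174. 384.] [183. 488.]
-0.262 [166. 379.] [176. 484.]
```

View pics/g1.png

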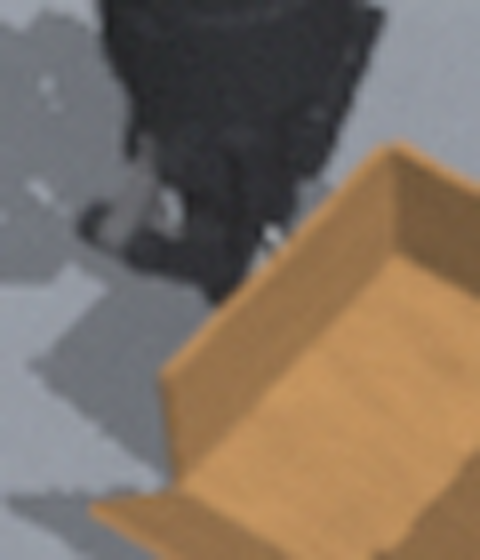

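The right wall is within about 1.5° of upright, its end edge running from (165,377) to (178,485). I'll push it 2 mm more, then back off and rise.

>>> jog_arm:
  increments:
    - {"x": 0, "y": -0.2, "z": 0, "wx": 0, "wy": 0, "wz": 0, "claw": 0}
    - {"x": 0, "y": -0.2, "z": 0, "wx": 0, "wy": 0, "wz": 0, "claw": 0}
    - {"x": 0, "y": 2.0, "z": 0, "wx": 0, "wy": 0, "wz": 0, "claw": 0}
    - {"x": 0, "y": 2.2, "z": -6, "wx": 0, "wy": 0, "wz": 0, "claw": 0}
    - {"x": 0, "y": 2.0, "z": -11, "wx": 0, "wy": 0, "wz": 10, "claw": 0}
    - {"x": 3, "y": 0.0, "z": -11, "wx": 0, "wy": 0, "wz": 20, "claw": 0}
    - {"x": 8, "y": -4, "z": -11, "wx": 0, "wy": 0, "wz": 30, "claw": 0}
    - {"x": 13, "y": -8, "z": -11, "wx": 0, "wy": 0, "wz": 40, "claw": 0}
    - {"x": 13.5, "y": -8, "z": -11, "wx": 0, "wy": 0, "wz": 50, "claw": 0}
    - {"x": 13.5, "y": -8, "z": -11, "wx": 0, "wy": 0, "wz": 60, "claw": 0}

```text
clock: 7.82
position: [0.6142, -0.1957, 0.1375]
tool_rot: [3.138, 0.007, -1.064]
force: [0.1, 0.5, -0.1]
grip_width: 0.0003
```

```bash
python3 - <<'E'
from h import *
inc([.612,-.197,.018],-91)
s=grab('scene')
crop(s,240,150,150,110,4,'pics/g2.png')
E
```

```text
clk 7.83 pos [ 0.6142 -0.1957  0.1375] F [ 0.1  0.5 -0.1] w 0.0003 -> xyz [ 0.09  0.2  11.95] w [ 0.3  0.3 30. ]
```

View pics/g2.png

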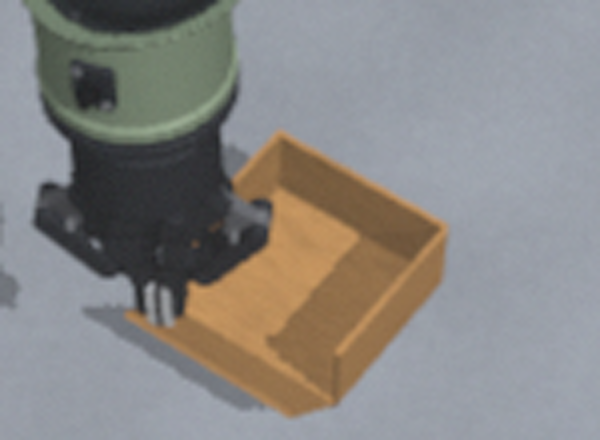

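>>> jog_arm:
  increments:
    - {"x": 0, "y": 0.2, "z": 0, "wx": 0, "wy": 0, "wz": 10, "claw": 0}
    - {"x": 0.1, "y": 0.2, "z": 0, "wx": 0.3, "wy": 0.3, "wz": 20, "claw": 0}
    - {"x": 0.1, "y": 0.2, "z": 0, "wx": 0.3, "wy": 0.3, "wz": 30, "claw": 0}
    - {"x": 0.1, "y": 0.2, "z": 5, "wx": 0.3, "wy": 0.3, "wz": 30, "claw": 0}
    - {"x": 0.1, "y": 0.2, "z": 10, "wx": 0.3, "wy": 0.3, "wz": 30, "claw": 0}
    - {"x": 0.1, "y": 0.2, "z": 12, "wx": 0.3, "wy": 0.3, "wz": 30, "claw": 0}
    - {"x": 0.1, "y": 0.2, "z": 12, "wx": 0.3, "wy": 0.3, "wz": 30, "claw": 0}

```text
clock: 8.75
position: [0.6112, -0.1977, 0.0172]
tool_rot: [3.14, 0.001, -1.597]
force: [0.3, -0.5, 0.5]
grip_width: -0.0003
```

```bash
python3 - <<'E'
from h import *
inc([.552,-.197,.034],-91)
s=grab('scene')
crop(s,240,150,150,110,4,'pics/g3.png')
E
```

```text
clk 8.75 pos [ 0.6112 -0.1977  0.0172] F [ 0.3 -0.5  0.5] w -0.0003 -> xyz [ 0.09  5.93 -1.67] w [ 0.1  0.  -0.5]
```

View pics/g3.png

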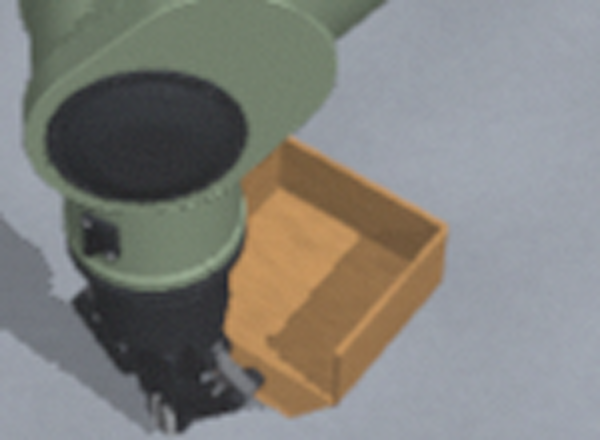

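>>> jog_arm:
  increments:
    - {"x": 0, "y": 1.4, "z": 0, "wx": 0, "wy": 0, "wz": 0, "claw": 0}
    - {"x": 0, "y": 2.1, "z": 0, "wx": 0, "wy": 0, "wz": 0, "claw": 0}
    - {"x": 0, "y": 2.5, "z": -0.3, "wx": 0, "wy": 0, "wz": 0, "claw": 0}
    - {"x": 0, "y": 3.0, "z": -0.8, "wx": 0, "wy": 0, "wz": 0, "claw": 0}
    - {"x": 0, "y": 3.6, "z": -1.1, "wx": 0, "wy": 0, "wz": 0, "claw": 0}
    - {"x": 0, "y": 4.2, "z": -1.3, "wx": 0, "wy": 0, "wz": 0, "claw": 0}
    - {"x": 0, "y": 4.8, "z": -1.5, "wx": 0, "wy": 0, "wz": 0, "claw": 0}
    - {"x": 0, "y": 5.3, "z": -1.6, "wx": 0, "wy": 0, "wz": 0, "claw": 0}
    - {"x": 0, "y": 5.7, "z": -1.6, "wx": 0, "wy": 0, "wz": 0, "claw": 0}
    - {"x": 0, "y": 5.7, "z": -1.6, "wx": 0, "wy": 0, "wz": 0, "claw": 0}

```text
clock: 10.05
position: [0.5546, -0.1964, 0.0344]
tool_rot: [3.141, 0.0, -1.598]
force: [-0.1, 0.1, 0.1]
grip_width: -0.0001
```

```bash
python3 - <<'E'
from h import *
inc([.552,-.197,.034],-91)
s=grab('scene')
crop(s,250,190,100,75,7,'pics/g4.png')
for x in (.533,.537,.541): print(x,((proj(s,[x,-.133,.059])-[250,190])*7+3).round(), ((proj(s,[x,-.133,.004])-[250,190])*7+3).round())
E
```

```text
clk 10.05 pos [ 0.5546 -0.1964  0.0344] F [-0.1  0.1  0.1] w -0.0001 -> xyz [0.06 0.26 0.04] w [ 0.   0.  -0.5]
0.533 [521. 328.] [518. 416.]
0.537 [514. 336.] [512. 424.]
0.541 [508. 344.] [505. 432.]
```

View pics/g4.png

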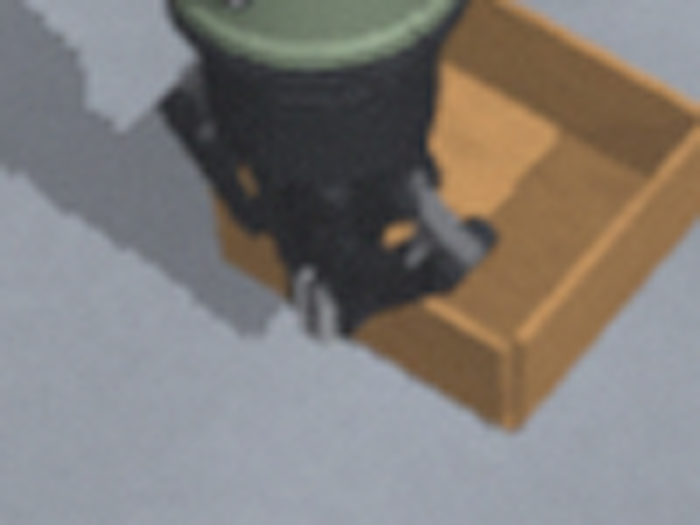

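The far wall is nearly upright, with its end edge running from (510,345) to (512,432). I'll push 3 mm more, retreat, and carry on to above the carrier with the claw opening.

>>> jog_arm:
  increments:
    - {"x": 0, "y": 0.25, "z": 0, "wx": 0, "wy": 0, "wz": 0, "claw": 0}
    - {"x": 0, "y": 0.25, "z": 0, "wx": 0, "wy": 0, "wz": 0, "claw": 0}
    - {"x": 0, "y": -2.0, "z": 0, "wx": 0, "wy": 0, "wz": 0, "claw": 0}
    - {"x": 0, "y": -2.3, "z": -6, "wx": 0, "wy": 0, "wz": 0, "claw": 0}
    - {"x": 0, "y": -2.0, "z": -12, "wx": 0, "wy": 0, "wz": 0, "claw": 0}
    - {"x": -6, "y": -1, "z": -13, "wx": 0, "wy": 0, "wz": -5, "claw": 50}
    - {"x": -12, "y": 0, "z": -13, "wx": 0, "wy": 0, "wz": -10, "claw": 100}
    - {"x": -18, "y": 1, "z": -13, "wx": 0, "wy": 0, "wz": -17, "claw": 100}
    - {"x": -24, "y": 2, "z": -13, "wx": 0, "wy": 0, "wz": -17, "claw": 100}
    - {"x": -30, "y": 3, "z": -13, "wx": 0, "wy": 0, "wz": -17, "claw": 100}

```text
clock: 11.35
position: [0.5324, 0.1062, 0.1646]
tool_rot: [3.141, 0.001, -1.301]
force: [1.0, 0.2, -0.0]
grip_width: 0.0851
```

```bash
python3 - <<'E'
from h import *
inc([.500,.1785,.12],-74.5)
s=grab('scene');t=grab('top')
crop(s,255,165,110,85,7,'pics/k1.png'); crop(t,310,218,105,85,7,'pics/k2.png')
E
```

```text
clk 11.35 pos [0.5324 0.1062 0.1646] F [ 1.   0.2 -0. ] w 0.0851 -> xyz [-7.83  1.19  4.47] w [ 0.  0. -0.]
```

View pics/k1.png

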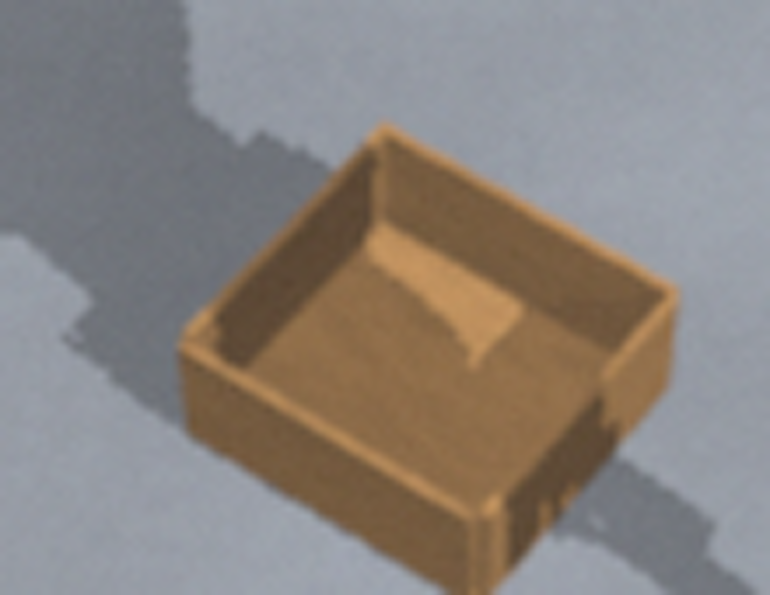

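View pics/k2.png

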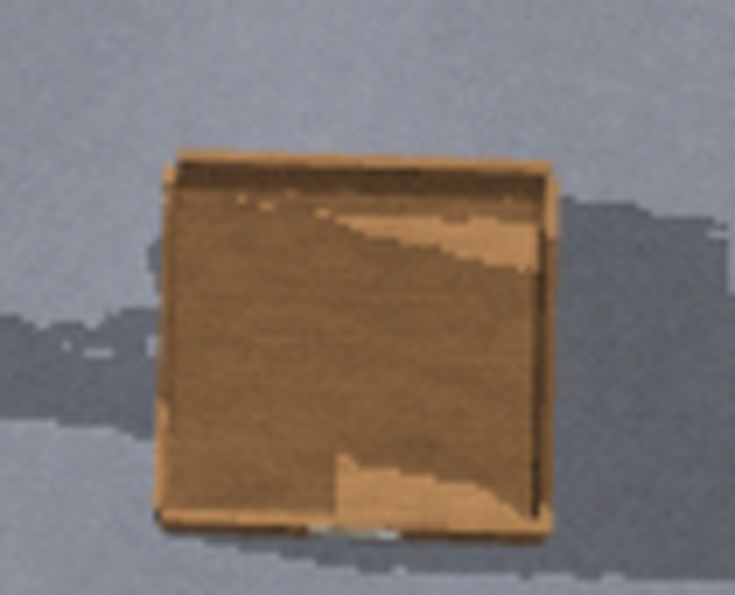

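All three walls now stand and the box closes neatly in both views (scene crop corners (183,345), (385,130), (675,290), (485,515)). I'll get the top rim numbers and the carrier's approach.

```bash
python3 - <<'E'
from h import *
s=grab('scene');t=grab('top')
S=lambda X,Y:(255+(X+.5)/7-.5,165+(Y+.5)/7-.5)
T=lambda X,Y:(310+(X+.5)/7-.5,218+(Y+.5)/7-.5)
for n,a,b in [('F-',(183,345),(553,163)),('F+',(485,512),(178,155)),('N+',(676,292),(158,515)),('N-',(383,127),(550,528))]:
    p,e=tri(s,S(*a),t,T(*b)); print(n,p.round(4),round(e,4))
E
```

```text
F- [ 0.5398 -0.2587  0.06  ] 0.0031
F+ [ 0.5399 -0.1317  0.0636] 0.0048
N+ [ 0.4202 -0.1289  0.0599] 0.0
N- [ 0.4176 -0.2585  0.0594] 0.0013
```

>>> jog_arm:
  increments:
    - {"x": -4, "y": 0.6, "z": 2, "wx": 0, "wy": 0, "wz": 0, "claw": 100}
    - {"x": -7.8, "y": 1.2, "z": 4.5, "wx": 0, "wy": 0, "wz": 0, "claw": 100}
    - {"x": -7.8, "y": 1.2, "z": 4.5, "wx": 0, "wy": 0, "wz": 0, "claw": 100}
    - {"x": -7.8, "y": 1.2, "z": 4.5, "wx": 0, "wy": 0, "wz": 0, "claw": 100}

```text
clock: 12.05
position: [0.5008, 0.1756, 0.1198]
tool_rot: [3.141, -0.001, -1.3]
force: [0.2, -0.6, 0.1]
grip_width: 0.0852
```

```bash
python3 - <<'E'
from h import *
inc([.500,.1785,.042],-74.5)
s=grab('scene');t=grab('top')
crop(s,400,235,100,75,7,'pics/m1.png'); crop(t,160,215,100,75,7,'pics/m2.png')
E
```

```text
clk 12.05 pos [0.5008 0.1756 0.1198] F [ 0.2 -0.6  0.1] w 0.0852 -> xyz [-0.31 -0.01  7.78] w [ 0. -0.  0.]
```

View pics/m1.png

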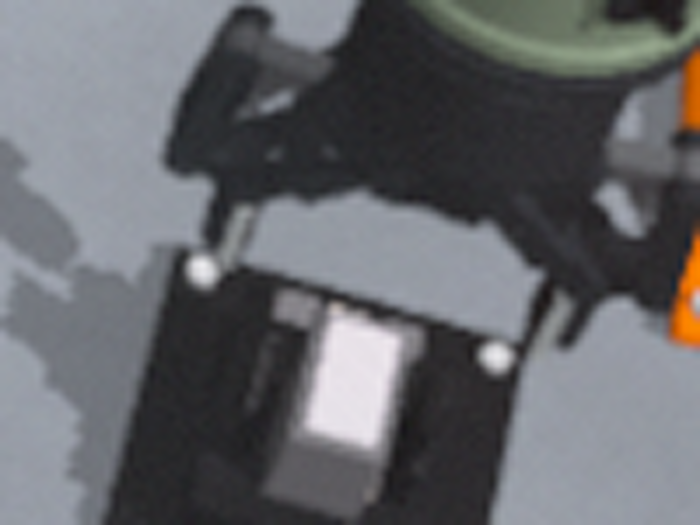

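View pics/m2.png

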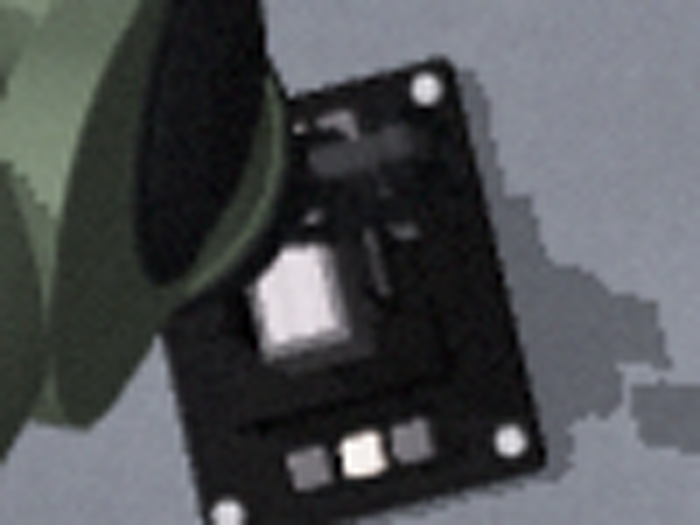

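The rim corners sit at z of about 0.060, so the walls are upright, and the carton centre is about (0.479, -0.195). The jaws straddle the grey block with its white top at crop (350,380). This is the carrier in the black box, so I'll descend.

>>> jog_arm:
  increments:
    - {"x": -0.3, "y": 0, "z": 3, "wx": 0, "wy": 0, "wz": 0, "claw": 100}
    - {"x": -0.3, "y": 0, "z": 5.5, "wx": 0, "wy": 0, "wz": 0, "claw": 100}
    - {"x": -0.3, "y": 0, "z": 7.2, "wx": 0, "wy": 0, "wz": 0, "claw": 100}
    - {"x": -0.3, "y": 0, "z": 7.7, "wx": 0, "wy": 0, "wz": 0, "claw": 100}
    - {"x": -0.3, "y": 0, "z": 7.7, "wx": 0, "wy": 0, "wz": 0, "claw": 100}
  squeeze: 25

```text
clock: 12.78
position: [0.5005, 0.1782, 0.0433]
tool_rot: [-3.141, -0.0, -1.301]
force: [-0.0, 0.1, 1.1]
grip_width: 0.0854
```

```bash
python3 - <<'E'
from h import *
inc([.500,.1785,.042],-74.5)
s=grab('scene');t=grab('top')
crop(s,400,235,100,75,7,'pics/n1.png')
E
```

```text
clk 12.78 pos [0.5005 0.1782 0.0433] F [-0.   0.1  1.1] w 0.0854 -> xyz [-0.04  0.04  0.13] w [-0. -0. -0.]
```

View pics/n1.png

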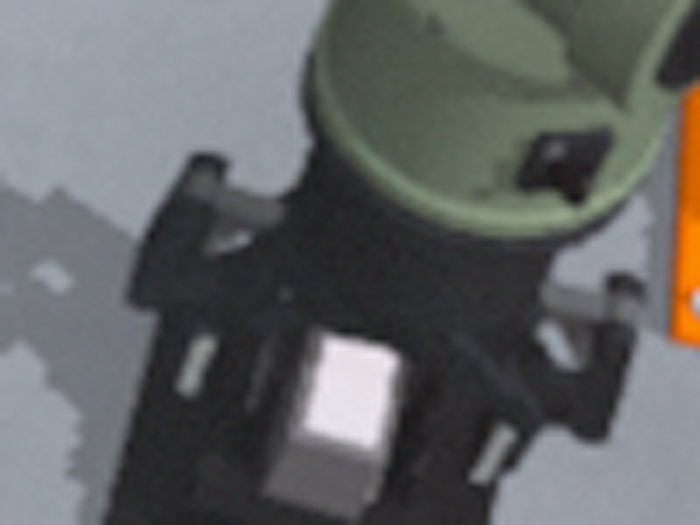

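The pads at (195,365) and (493,455) straddle the catches evenly, so I'll close.

>>> jog_arm:
  increments:
    - {"x": 0, "y": 0, "z": 0.1, "wx": 0, "wy": 0, "wz": 0, "claw": 0}
    - {"x": 0, "y": 0, "z": 0.1, "wx": 0, "wy": 0, "wz": 0, "claw": 0}
    - {"x": 0, "y": 0, "z": 0.1, "wx": 0, "wy": 0, "wz": 0, "claw": 0}
    - {"x": 0, "y": 0, "z": 0.1, "wx": 0, "wy": 0, "wz": 0, "claw": 0}
    - {"x": 0, "y": 0, "z": 0.1, "wx": 0, "wy": 0, "wz": 0, "claw": 0}
    - {"x": 0, "y": 0, "z": 0.1, "wx": 0, "wy": 0, "wz": 0, "claw": 0}
    - {"x": 0, "y": 0, "z": 0.1, "wx": 0, "wy": 0, "wz": 0, "claw": 0}
    - {"x": 0, "y": 0, "z": 0.1, "wx": 0, "wy": 0, "wz": 0, "claw": 0}
  squeeze: 25

```text
clock: 13.88
position: [0.5008, 0.179, 0.0433]
tool_rot: [-3.14, 0.001, -1.3]
force: [-3.2, 2.1, 15.0]
grip_width: 0.0401
```

```bash
python3 - <<'E'
from h import *
inc([.500,.1785,.042],-74.5)
print(bot.observe()['moment'])
s=grab('scene')
crop(s,400,235,100,75,7,'pics/o1.png')
E
```

```text
clk 13.88 pos [0.5008 0.179  0.0433] F [-3.2  2.1 15. ] w 0.0401 -> xyz [0.03 0.09 0.13] w [-0.1  0.1 -0. ]
[0.42188115 0.65902484 0.0110861 ]
```

View pics/o1.png

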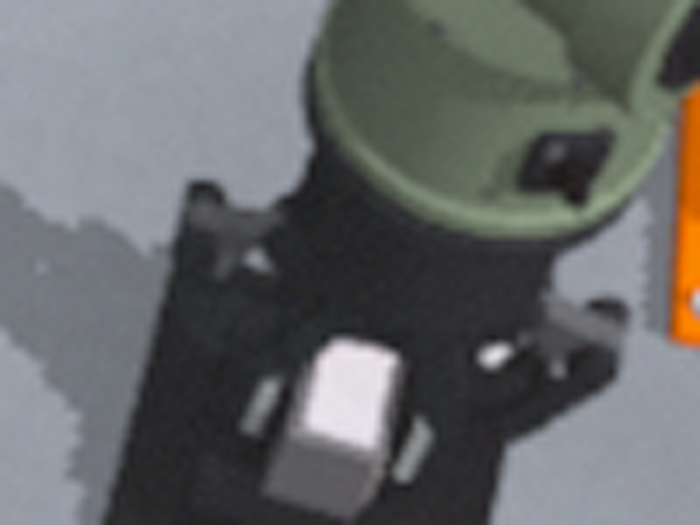

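The catches are pinched (opening about 40 to 42 mm). I'll lift straight up gently.

>>> jog_arm:
  increments:
    - {"x": 0, "y": 0, "z": -0.2, "wx": 0, "wy": 0, "wz": 0, "claw": 0}
    - {"x": 0, "y": 0, "z": -0.5, "wx": 0, "wy": 0, "wz": 0, "claw": 0}
    - {"x": 0, "y": 0, "z": -0.8, "wx": 0, "wy": 0, "wz": 0, "claw": 0}
    - {"x": 0, "y": 0, "z": -1.0, "wx": 0, "wy": 0, "wz": 0, "claw": 0}
    - {"x": 0, "y": 0, "z": -1.0, "wx": 0, "wy": 0, "wz": 0, "claw": 0}

```text
clock: 14.55
position: [0.5009, 0.1791, 0.0534]
tool_rot: [-3.139, 0.001, -1.3]
force: [-0.4, 0.5, -2.7]
grip_width: 0.0391
```

```bash
python3 - <<'E'
from h import *
inc([.500,.1785,.15],-74.5)
s=grab('scene')
crop(s,400,235,100,75,7,'pics/p1.png')
E
```

```text
clk 14.55 pos [0.5009 0.1791 0.0534] F [-0.4  0.5 -2.7] w 0.0391 -> xyz [ 0.02  0.08 -9.66] w [-0.1  0.1 -0. ]
```

View pics/p1.png

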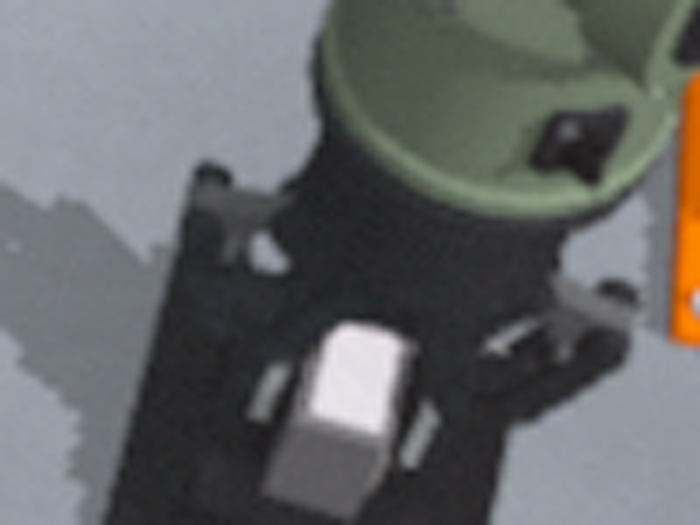

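The white top rose together with the pads, and the force of -2.7 N fits the carrier's weight. I'll keep lifting.

>>> jog_arm:
  increments:
    - {"x": 0, "y": 0, "z": -0.7, "wx": 0, "wy": 0, "wz": 0, "claw": 0}
    - {"x": 0, "y": 0, "z": -1.4, "wx": 0, "wy": 0, "wz": 0, "claw": 0}
    - {"x": 0, "y": 0, "z": -2.2, "wx": 0, "wy": 0, "wz": 0, "claw": 0}
    - {"x": 0, "y": 0, "z": -3.2, "wx": 0, "wy": 0, "wz": 0, "claw": 0}
    - {"x": 0, "y": 0, "z": -4.5, "wx": 0, "wy": 0, "wz": 0, "claw": 0}
    - {"x": 0, "y": 0, "z": -6.0, "wx": 0, "wy": 0, "wz": 0, "claw": 0}
    - {"x": 0, "y": 0, "z": -8.0, "wx": 0, "wy": 0, "wz": 0, "claw": 0}
    - {"x": 0, "y": 0, "z": -10.0, "wx": 0, "wy": 0, "wz": 0, "claw": 0}
    - {"x": 0, "y": 0, "z": -11.5, "wx": 0, "wy": 0, "wz": 0, "claw": 0}
    - {"x": 0, "y": 0, "z": -11.5, "wx": 0, "wy": 0, "wz": 0, "claw": 0}

```text
clock: 15.85
position: [0.5009, 0.1792, 0.1693]
tool_rot: [-3.138, 0.001, -1.3]
force: [0.7, 0.6, -2.1]
grip_width: 0.0393
```

```bash
python3 - <<'E'
from h import *
inc([.479,-.195,.17],-74.5)
print(bot.observe()['moment'])
s=grab('scene')
crop(s,380,190,120,120,5,'pics/q1.png')
E
```

```text
clk 15.85 pos [0.5009 0.1792 0.1693] F [ 0.7  0.6 -2.1] w 0.0393 -> xyz [35.47 12.12 -0.17] w [-0.2  0.1  0. ]
[0.07021288 0.05857528 0.03135089]
```

View pics/q1.png

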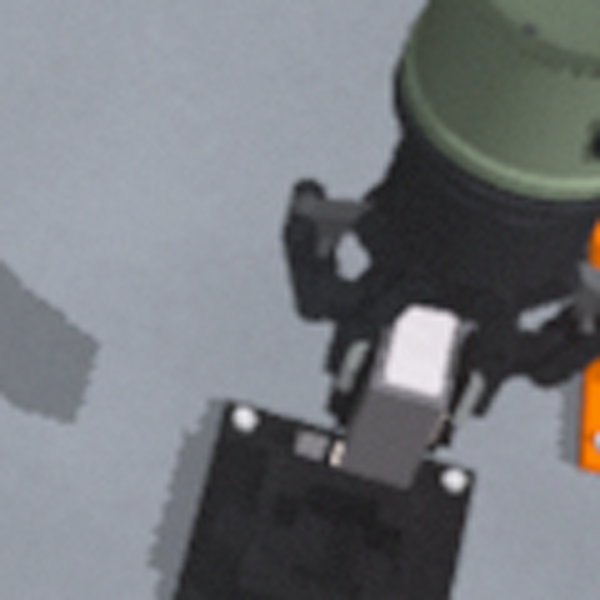

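The carrier is clear of the holder and level. I'll carry it over the carton with gentle ramps.

>>> jog_arm:
  increments:
    - {"x": 0.9, "y": 0.3, "z": 0, "wx": 0, "wy": 0, "wz": 0, "claw": 0}
    - {"x": 2.8, "y": 1.0, "z": 0, "wx": 0, "wy": 0, "wz": 0, "claw": 0}
    - {"x": 5.7, "y": 2.0, "z": 0, "wx": 0, "wy": 0, "wz": 0, "claw": 0}
    - {"x": 9.0, "y": 3.1, "z": 0, "wx": 0, "wy": 0, "wz": 0, "claw": 0}
    - {"x": 12.5, "y": 4.3, "z": 0, "wx": 0, "wy": 0, "wz": 0, "claw": 0}
    - {"x": 16.0, "y": 5.5, "z": 0, "wx": 0, "wy": 0, "wz": 0, "claw": 0}
    - {"x": 19.5, "y": 6.7, "z": 0, "wx": 0, "wy": 0, "wz": 0, "claw": 0}
    - {"x": 23.0, "y": 7.9, "z": 0, "wx": 0, "wy": 0, "wz": 0, "claw": 0}
    - {"x": 26.0, "y": 8.9, "z": 0, "wx": 0, "wy": 0, "wz": 0, "claw": 0}
    - {"x": 28.5, "y": 9.7, "z": 0, "wx": 0, "wy": 0, "wz": 0, "claw": 0}

```text
clock: 17.15
position: [0.4821, -0.1241, 0.1677]
tool_rot: [-3.14, 0.001, -1.302]
force: [0.3, -0.2, -1.9]
grip_width: 0.0392
```

```bash
python3 - <<'E'
from h import *
inc([.479,-.195,.17],-74.5)
E
```

```text
clk 17.15 pos [ 0.4821 -0.1241  0.1677] F [ 0.3 -0.2 -1.9] w 0.0392 -> xyz [ 6.75  2.18 -0.24] w [-0.1  0.1 -0.1]
```

>>> jog_arm:
  increments:
    - {"x": 2.0, "y": 0.6, "z": 0, "wx": 0, "wy": 0, "wz": 0, "claw": 0}
    - {"x": 3.8, "y": 1.2, "z": -0.1, "wx": 0, "wy": 0, "wz": 0, "claw": 0}
    - {"x": 5.2, "y": 1.7, "z": -0.2, "wx": 0, "wy": 0, "wz": 0, "claw": 0}
    - {"x": 6.2, "y": 2.0, "z": -0.2, "wx": 0, "wy": 0, "wz": 0, "claw": 0}
    - {"x": 6.7, "y": 2.2, "z": -0.2, "wx": 0, "wy": 0, "wz": 0, "claw": 0}
    - {"x": 6.7, "y": 2.2, "z": -0.2, "wx": 0, "wy": 0, "wz": 0, "claw": 0}
    - {"x": 6.7, "y": 2.2, "z": -0.2, "wx": 0, "wy": 0, "wz": 0, "claw": 0}
    - {"x": 6.7, "y": 2.2, "z": -0.2, "wx": 0, "wy": 0, "wz": 0, "claw": 0}
    - {"x": 6.7, "y": 2.2, "z": -0.2, "wx": 0, "wy": 0, "wz": 0, "claw": 0}
    - {"x": 6.7, "y": 2.2, "z": -0.2, "wx": 0, "wy": 0, "wz": 0, "claw": 0}

```text
clock: 18.4
position: [0.4787, -0.1944, 0.1696]
tool_rot: [-3.14, 0.001, -1.302]
force: [-0.8, 1.0, -2.2]
grip_width: 0.0389
```

```bash
python3 - <<'E'
from h import *
inc([.479,-.195,.17],-74.5)
print(np.abs(bot.observe()['qd']).max())
s=grab('scene');t=grab('top')
crop(s,250,120,120,120,5,'pics/r1.png');cv2.imwrite('pics/r2.png',cv2.cvtColor(s['pixels'],cv2.COLOR_RGB2BGR));cv2.imwrite('pics/r3.png',cv2.cvtColor(t['pixels'],cv2.COLOR_RGB2BGR))
E
```

```text
clk 18.4 pos [ 0.4787 -0.1944  0.1696] F [-0.8  1.  -2.2] w 0.0389 -> xyz [ 0.07 -0.01 -0.04] w [-0.1  0.1 -0.1]
0.0040203236137429516
```

View pics/r1.png

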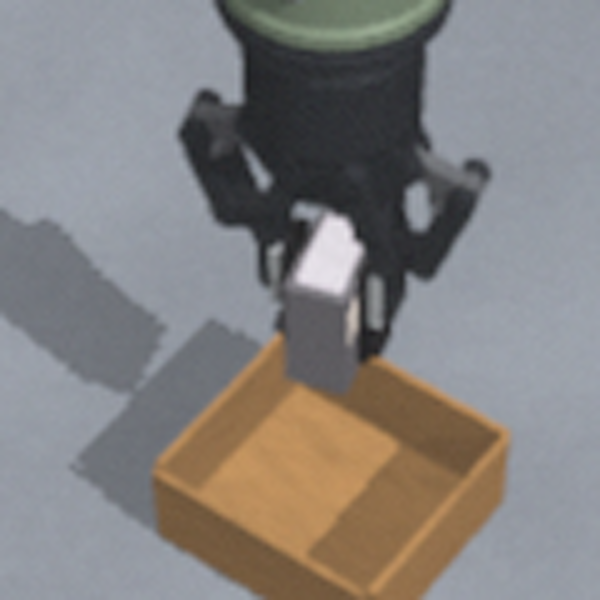

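View pics/r2.png

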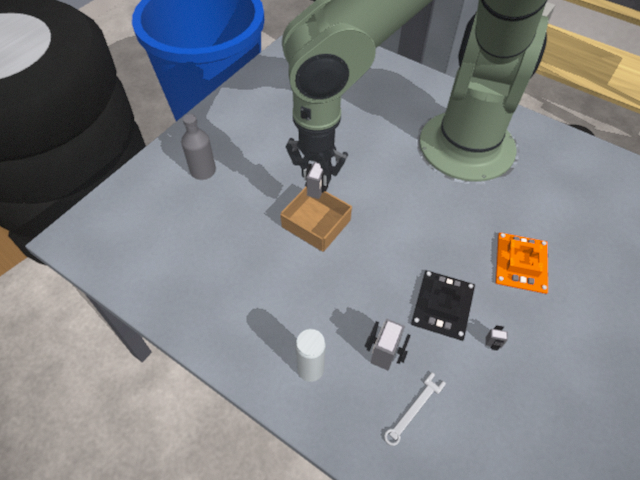

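View pics/r3.png

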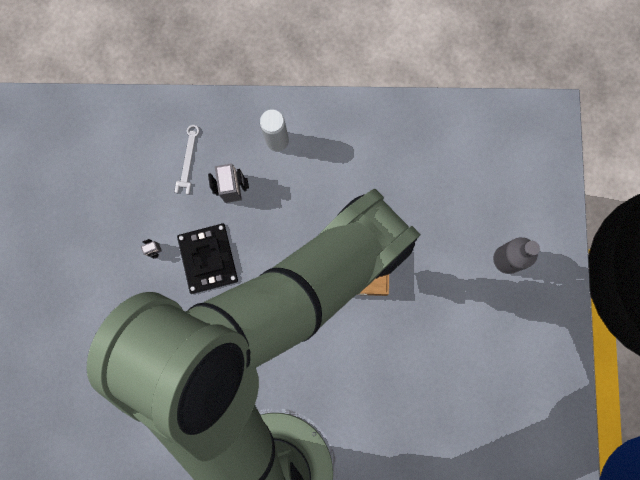

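The carrier hangs pinched over the carton, with its top at crop (330,250) and its foot at (320,385). The can, bottle, spanner and look-alikes are all where they were. I'll check tilt numerically.

```bash
python3 - <<'E'
from h import *
s=grab('scene');crop(s,290,155,50,50,12,'pics/u1.png')
a=np.radians(15.5);M=np.array([[np.cos(a),-np.sin(a)],[np.sin(a),np.cos(a)]])
for z in (.137,.201):
  for l in ((.025,-.015),(.025,.015),(-.025,.015)):
    p=np.r_[M@l+[.4787,-.1944],z]; print(z,l,((proj(s,p)-[290,155])*12+5.5).round())
E
```

```text
0.137 (0.025, -0.015) [202. 493.]
0.137 (0.025, 0.015) [349. 534.]
0.137 (-0.025, 0.015) [432. 346.]
0.201 (0.025, -0.015) [198. 274.]
0.201 (0.025, 0.015) [352. 316.]
0.201 (-0.025, 0.015) [439. 124.]
```

View pics/u1.png

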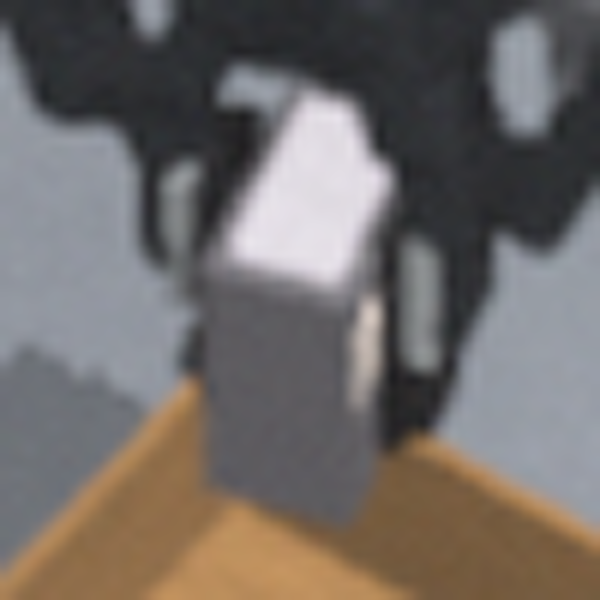

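The predicted corners of a level carrier (202,493), (349,534), (352,316) match the picture at (207,487), (350,527), (352,305), which is within one camera pixel. The carrier is level, centred and still, so I'll hand in.

```bash
python3 -c "
from workcell import bot
print(bot.job_done())"
```

```text
the job is handed in; nothing more can be done
None
```

I folded the left, right and far walls upright. I then pinched the carrier's catches at 25 N, drew it straight up out of the black power box and carried it over the carton. I handed in at 18.5 s still holding it, level and still; no verdict was reported.

**Last checks**
- **Walls:** the rim corners measured z of about 0.059–0.064 m (nominal 0.059 m). The box looked closed on all sides in both views, and the last scene view still shows it closed.
- **Carrier:** it hangs within about a millimetre of the carton centre I measured, with its underside about 0.136 m up, roughly 77 mm above the walls. Its corners match those of a level carrier within about one camera pixel, and joint speeds were about 0.004 rad/s.
- **Rest of the bench:** the oil bottle, spray can, spanner and look-alikes look unmoved.

**Disagreements**
- **Camera views:** the two cameras disagreed by 2–5 mm in places, so I used triangulated or averaged points. The one rim corner that read high (0.0636 m) had the largest mismatch.
- **Grip opening:** it read 39–40 mm, not the 42 mm expected for fully pinched catches. The carrier lifted freely and the downward force was about 2–2.7 N, which fits its weight.

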